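# Socket the skewed upper tier of a laboratory stacking frame

### The job

The loaded upper tier of the stacking frame was set down beside its sockets. Slide it over the lower frame, without lifting it clear or tipping it, until its four corner posts drop into the four sockets, then press it down until all four blue collars sit fully home, flush on the lower deck. Keep both jars standing in their wells, leave the beaker and the brown bottle beside the frame where they are, and let go.

Things in the scene. Friction and masses are not known exactly. Their poses are not given: they have to be found in the camera images.
- dock (a point): Centre of the top face of the lower frame's deck: a teal plate 300 (x) by 240 (y) mm, 22 mm thick, on four legs, top face 70 mm above the bench; it stands firm and cannot move. z is up. Its four round sockets, ringed in white, lie at x = +-70, y = +-55 mm of this point.
- socket (a point): Mouth of the lower deck's socket at x = +70, y = +55 mm (all four alike): 17.5 mm in diameter, 2 mm chamfer. In each lies a black pad, top 7 mm below the deck, that slides stiffly down under about 4.5 N (18 N for all four, of which tier and jars supply 4 to 6 N) and stays where it is pushed: no spring.
- tier_mid (a point): Centre of the top face of the white upper tier (loose, 0.27 to 0.43 kg): deck 170 (x) by 140 (y) mm, 18 mm thick, straight edges, four posts below. z is up; x, y along the edges. Its height over the lower deck is 88 mm at the start, 81 mm with the feet in the sockets resting on the pads, 72 mm with the collars flush. The top is bare for 36 mm between the jars and may be pressed.
- foot (a point): Tip of the tier's post at x = +70, y = +55 mm, 88 mm below the tier's top (all four alike, blue discs on top mark them): a tapered foot 14 mm in diameter, 16 mm long, below a 30 mm blue collar. At the start the tier stands 23 to 44 mm off to the -x side of the lower frame, up to 38 mm to either y side, turned up to 0.18 rad; it goes in this way round.
- jar_a_c (a point): Centre (half-way up) of the amber lidded jar, 40 mm in diameter, 44 mm tall, 60 g, standing in an 8 mm deep well in the tier at x = +40 mm, y = 0; z is its axis. It rises 36 mm above the tier's top.
- jar_b_c (a point): Centre (half-way up) of the green lidded jar, same size, in the well at x = -40 mm, y = 0 of the tier; z is its axis.
- beaker_c (a point): Centre of a clear beaker, 70 mm in diameter, 85 mm tall, standing on the bench beside the lower frame on its +y side; leave it alone.
- reagent_c (a point): Centre of a brown bottle, 60 mm in diameter, 100 mm tall, standing on the bench beside the lower frame on its -y side; leave it alone.
There are look-alikes about, which are no part of the job. Leave any red look-alike of the part that bears jar_a_c alone.

How it is judged:
By the outcome, as a careful person would: the job done as asked, in the order asked, and still so for the second after the job is handed in, with the robot touching nothing.
It also fails if it takes over 64 s, if anything falls off the work surface, if the arm or the gripper's body presses on something with over 40 N, if the wrist force passes 120 N, or if a joint passes its speed limit or range.

### The arm

A 6-joint arm with a two-finger parallel gripper is mounted at the origin on the work surface. World frame = base frame: x ahead of the robot, y to its left, z up, the work surface at z = 0. Lengths are in m, angles in rad, forces in N, time in s.
With the tool pointing down it reaches from about 0.325 to 0.9 m from the base axis. Payload 3.5 kg.
Tool frame: the origin (TCP) lies on the centre line of the jaws, within the pads' length; the fingertips stand 11 mm ahead of it and the grasp point (between the pads) lies 8 mm behind it; x points along the fingers, y is the direction in which the jaws open and shut, and the axes are right-handed (so a half turn about x gives the same grasp; the last joint's range is limited). The gripper opens to 85 mm and grips with 20 to 120 N. Pads are 22 mm wide; open, the fingers measure 114 mm over their backs; the gripper's body (76 mm by 85 mm) begins 54 mm behind the grasp point. The pads swing forward as they close: fully open they stand 13 mm farther back than shut.
Start: joints at [-1.385, 0.276, -0.026, 1.268, 0, 1.467], TCP at [0.178, -0.599, 0.242] pointing down, gripper open.
Joint ranges: [-3.12, 3.12], [-0.85, 1.88], [-1.08, 1.24], [-1.95, 2.15], [-1.57, 1.53], [-3.14, 3.14]. Speed limits (rad/s): [2.57, 2.57, 3.14, 3.14, 3.14, 3.14].

### API

Orientations are given as a unit quaternion [w, x, y, z].
In Python, from station import robot, imaging gives the robot as it stands.
- The arm moves only by the tool send_rows, never from a script. Its argument "steps" is a list that holds one entry, the list of rows, each a list of 7 numbers: the turn, a rotation vector about the tool's x, y, z in rad, then the shift along the tool's x, y, z in m, then the finger opening in m, from 0 to 0.0854. In form: [[[wx, wy, wz, tx, ty, tz, fingers], ...]]. A call has 1 to 10 rows; each row is the pose to reach, as a shift and turn from the pose measured when the call began, along the tool's axes at that moment; what a row does not reach only later rows make up. A row lasts 1/10 s, in which the tool goes at most 50 mm and 8.59 degrees, less where a joint would pass 70% of its speed; a pose out of reach is approached as far as the arm can. A call with a gripper value outside its range is refused whole. The fingers move at their own pace and stop on an object; "squeeze" is the grip in N (left out, the last holds). Time passes only in rows, so rows that repeat a pose let the fingers close. It gives the time, the measured TCP pose, the force and the opening at its end, in the units of the state.
- robot.sense(): the state, without advancing time (a new reading comes with each control period).
- imaging.camera(name): name is "scene" or "top" or "wrist"; returns the picture (420x560x3 uint8, red, green, blue); there is no depth.
- imaging.camera_params(name): a dict with "intrinsics" (3x3 intrinsics, pixels), "T" (4x4, takes a point from camera to world coordinates); the wrist camera has in their place "hand_eye" (4x4, takes a point from camera to tool coordinates, whose origin is the TCP and whose axes are the tool frame's). Camera axes: x right, y up, looking along -z (the intrinsics and any distortion apply to the point x, -y, -z); pixel columns grow to the right and rows downward; lengths in m; the calibration is good to about 2 mm. A picture is of the moment at which its call begins: read the wrist's pose just before it. camera_params takes no time and is no camera call.
- robot.hand_in(): hands the job in, once; it reports no verdict.
The state is a dict: "time": time; "qpos": joint angles; "joint_vel": joint speeds; "tau": joint torques, N m; "tcp_pos": TCP position; "eef_rot": TCP orientation; "ft_force": force on the tool from outside, world axes, zero at the start; "wrist_torque": the same for the moment, N m; "gripper_width": finger opening in m.
Only numpy, scipy, OpenCV 4.12 (cv2) and the standard library are available. Lean on these libraries where they do the work, as an engineer would, in place of code of your own. Each camera call takes 0.05 s, during which the arm holds its last target.

## Working session

There is one attempt and no reset: what is moved stays moved. The work goes in short steps, Python scripts to look and compute and a tool call to move; the robot and the scene stay as the last step left them, time stands still between calls to the robot, and variables do not carry over. Pictures are saved under pics/ and viewed, and the job is handed in when it is done.

Besides the shell and the picture viewer there is one more tool, called as name([rows], argument=value, ...), one row to a line, values as JSON. send_rows: Moves the arm, as the interface text tells. Its arguments: {"type":"object","properties":{"steps":{"type":"array"},"squeeze":{"type":"number"}},"required":["steps"]}

```bash
ls; mkdir -p pics
python3 - <<'E'
from station import robot, imaging
import cv2, json
s=robot.sense(); print(s)
for n in ["scene","top"]:
    im=imaging.camera(n); cv2.imwrite(f"pics/{n}0.png",im[:,:,::-1])
    p=imaging.camera_params(n); print(n,p)
print(imaging.camera_params("wrist"))
E
```

```text
pics
{'time': 0.0, 'qpos': array([-1.38542519e+00,  2.77189873e-01, -2.78958174e-02,  1.26797948e+00,
        2.30247149e-06,  1.46740147e+00]), 'joint_vel': array([ 0.0006875 ,  0.00072952, -0.00105295,  0.00099037,  0.00122695,
       -0.00040607]), 'tau': array([-1.90697159e-03, -4.45506513e+01,  2.95205945e+01,  1.65112352e-02,
       -1.51909703e-04, -6.89696492e-06]), 'tcp_pos': array([ 0.17783586, -0.59838168,  0.24111731]), 'eef_rot': array([-0.10093826, -0.69971674, -0.1025413 ,  0.69978085]), 'ft_force': array([-0.90682606,  0.17928087,  0.47814571]), 'wrist_torque': array([-0.08900397,  0.02325601,  0.0113563 ]), 'gripper_width': 0.08527049444517615}
scene {'intrinsics': array([[434.54215261,   0.        , 278.48457874],
       [  0.        , 434.54215261, 215.70115639],
       [  0.        ,   0.        ,   1.        ]]), 'T': array([[ 0.45829655, -0.56992429,  0.68201948,  1.30781712],
       [ 0.88865305,  0.30774664, -0.339982  , -0.34813896],
       [-0.0161252 ,  0.76189127,  0.64750418,  0.77403421],
       [ 0.        ,  0.        ,  0.        ,  1.        ]])}
top
[... 245 characters left out ...]
-0.99987465,  0.01429564,  0.00680532, -0.00209862],
       [ 0.00824821,  0.10342946,  0.99460259,  0.87252442],
       [ 0.        ,  0.        ,  0.        ,  1.        ]])}
{'intrinsics': array([[367.93282062,   0.        , 277.15505572],
       [  0.        , 367.93282062, 208.64064105],
       [  0.        ,   0.        ,   1.        ]]), 'hand_eye': array([[-9.85963162e-04,  2.60214643e-01, -9.65550293e-01,
        -1.32175113e-01],
       [ 9.99999457e-01, -7.00838354e-05, -1.04002813e-03,
        -1.83096657e-04],
       [-3.38300016e-04, -9.65550793e-01, -2.60214432e-01,
        -6.56414442e-02],
       [ 0.00000000e+00,  0.00000000e+00,  0.00000000e+00,
         1.00000000e+00]])}
```

View pics/scene0.png

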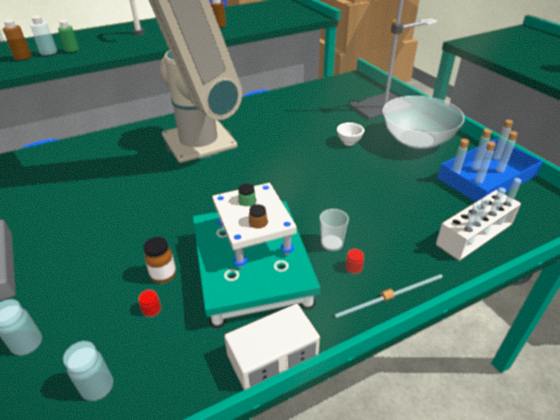

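View pics/top0.png

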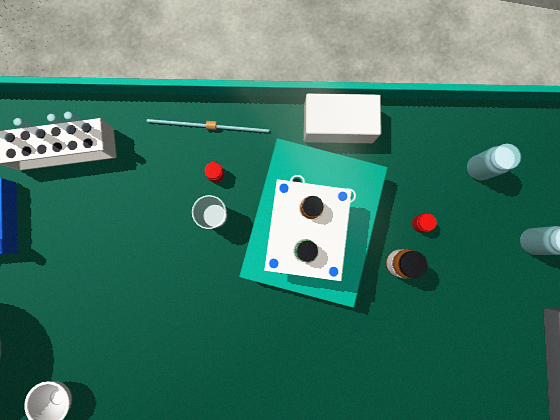

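The top view shows the white tier with blue discs near (284,188), (342,196), (274,264) and (334,271). The amber jar is at (312,207) and the green jar at (307,250). Candidates for the amber jar are the tier's own at (312,207), the red jars on the bench at (214,171) and (425,222), and the brown bottle at (407,264). I choose the one on the tier. Enlarging to measure.

Run:
```python
import cv2
im=cv2.imread("pics/top0.png")
cv2.imwrite("pics/topc.png",cv2.resize(im[130:315,230:430],None,fx=3.2,fy=3.2,interpolation=cv2.INTER_CUBIC))
im=cv2.imread("pics/scene0.png")
cv2.imwrite("pics/scenec.png",cv2.resize(im[170:330,130:350],None,fx=3.5,fy=3.5,interpolation=cv2.INTER_CUBIC))
```

```text
(no output)
```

View pics/topc.png

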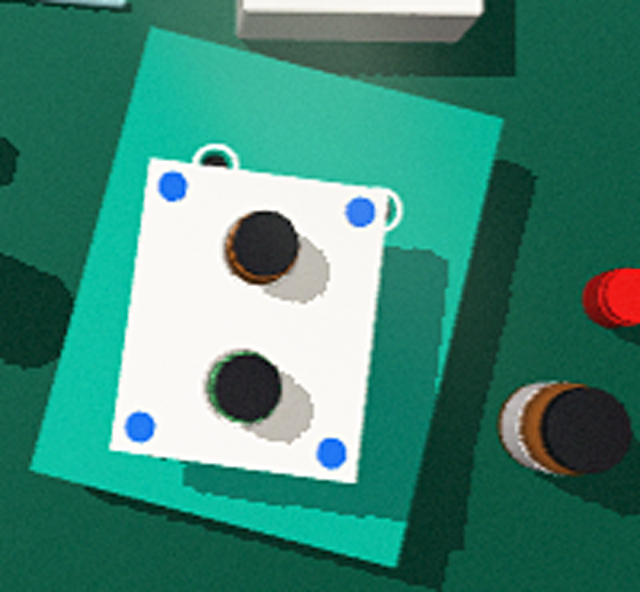

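View pics/scenec.png

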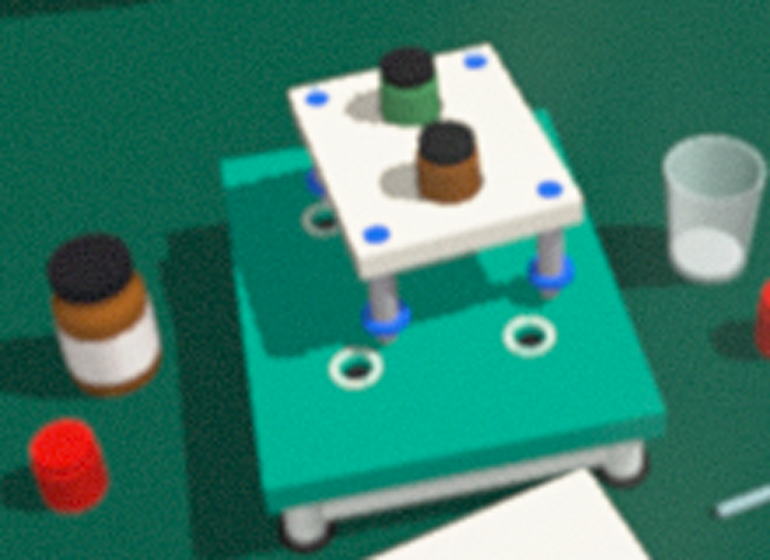

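```bash
cat > h.py <<'E'
import numpy as np, cv2
from station import robot, imaging
from scipy.optimize import least_squares
def proj_pt(cam,uv,z):
    p=imaging.camera_params(cam);K=p["intrinsics"];T=p["T"]
    return ray(K,T,uv,z)
def ray(K,T,uv,z):
    uv=np.asarray(uv,float)
    d=np.array([(uv[0]-K[0,2])/K[0,0],-(uv[1]-K[1,2])/K[1,1],-1]); d=T[:3,:3]@d
    o=T[:3,3]; return o+d*(z-o[2])/d[2]
def fit(loc,w):
    loc=np.array(loc);w=np.array(w)[:,:2]
    f=lambda p:(np.c_[np.cos(p[2])*loc[:,0]-np.sin(p[2])*loc[:,1]+p[0],np.sin(p[2])*loc[:,0]+np.cos(p[2])*loc[:,1]+p[1]]-w).ravel()
    r=least_squares(f,[*w.mean(0),0]); return r.x,np.sqrt((r.fun**2).reshape(-1,2).sum(1))
def uncrop(pts,s,off): return (np.array(pts,float)+.5)/s-.5+np.array(off)
E
python3 - <<'E'
from h import *
np.set_printoptions(precision=4,suppress=True)
D=[(70,55),(70,-55),(-70,55),(-70,-55)]; D=np.array(D)/1000
t=uncrop([(172,186),(360,212),(140,427),(331,453)],3.2,(230,130))
print("tier top",*fit(D,[proj_pt("top",u,.158) for u in t]))
t=uncrop([(550,189),(376,234),(475,61),(317,99)],3.5,(130,170))
print("tier scene",*fit(D,[proj_pt("scene",u,.158) for u in t]))
C=np.array([(150,120),(150,-120),(-150,-120),(-150,120)])/1000
t=uncrop([(150,28),(503,120),(400,567),(32,470)],3.2,(230,130))
print("dock top",*fit(C,[proj_pt("top",u,.07) for u in t]))
t=uncrop([(529,335),(355,367),(323,219)],3.5,(130,170))
print("dock scene",*fit(D[[0,1,3]],[proj_pt("scene",u,.07) for u in t]))
t=uncrop([(215,161),(382,209)],3.2,(230,130))
for u in t: print(proj_pt("top",u,.07))
E
```

```text
tier top [ 0.6152 -0.0667 -0.1215] [0.0001 0.0003 0.0003 0.0003]
tier scene [ 0.6144 -0.0675 -0.1191] [0.0003 0.0005 0.0009 0.0004]
dock top [ 0.6377 -0.0882 -0.2409] [0.0007 0.0018 0.0014 0.0013]
dock scene [ 0.6374 -0.0888 -0.2378] [0.0007 0.0003 0.0004]
[ 0.723  -0.0507  0.07  ]
[ 0.6929 -0.1598  0.07  ]
```

```bash
cat >> h.py <<'E'
from scipy.spatial.transform import Rotation as R
def Rt(a): return np.array([[0,0,-1],[np.cos(a),np.sin(a),0],[np.sin(a),-np.cos(a),0]]).T
def cur():
    s=robot.sense();q=s["eef_rot"]; return np.array(s["tcp_pos"]),R.from_quat([q[1],q[2],q[3],q[0]]).as_matrix(),s
def delta(p,a):
    p0,R0,s=cur(); rv=R.from_matrix(R0.T@Rt(a)).as_rotvec(); sh=R0.T@(np.array(p)-p0)
    return np.round(np.r_[rv,sh],4)
DK=np.array([.6375,-.0885]);DY=-.239
def dk(x,y): # dock coords -> world xy
    c,s=np.cos(DY),np.sin(DY); return DK+np.array([c*x-s*y,s*x+c*y])
def tod(p):
    c,s=np.cos(DY),np.sin(DY); d=np.array(p[:2])-DK; return np.array([c*d[0]+s*d[1],-s*d[0]+c*d[1]])
E
python3 - <<'E'
from h import *
np.set_printoptions(precision=4,suppress=True)
p,R0,s=cur(); print(R0, np.arctan2(R0[1,1],R0[0,1]), s["qpos"])
t=tod((.615,-.067)); print("tier in dock",t)
for a in (1.332,-1.81): 
    xy=dk(t[0]-.085-.045,t[1]); print(a,xy,np.linalg.norm(xy),delta([*xy,.24],a))
E
```

```text
[[-0.0004  0.2848 -0.9586]
 [ 0.002  -0.9586 -0.2848]
 [-1.     -0.002  -0.0002]] -1.281991901690086 [-1.3854  0.2771 -0.0277  1.268   0.      1.4674]
tier in dock [-0.027   0.0156]
1.332 [ 0.4887 -0.0362] 0.49003598833016837 [-2.614  -0.0027  0.0004  0.0022 -0.4504 -0.4581]
-1.81 [ 0.4887 -0.0362] 0.49003598833016837 [ 0.528   0.0003  0.002   0.0022 -0.4504 -0.4581]
```

send_rows([
  [[-0.6,0,0,0.002,-0.15,-0.15,0.085],[-0.6,0,0,0.002,-0.15,-0.15,0.085],[-0.6,0,0,0.002,-0.15,-0.15,0.085],[-1.3,0,0,0.002,-0.3,-0.3,0.085],[-1.3,0,0,0.002,-0.3,-0.3,0.085],[-1.3,0,0,0.002,-0.3,-0.3,0.085],[-1.3,0,0,0.002,-0.3,-0.3,0.085],[-1.3,0,0,0.002,-0.3,-0.3,0.085],[-1.6,0,0,0.002,-0.45,-0.458,0.085],[-1.6,0,0,0.002,-0.45,-0.458,0.085]],
])

```text
time: 1.1
tcp_pos: [0.4182, -0.1584, 0.2399]
eef_rot: [0.552, 0.441, 0.553, -0.441]
ft_force: [1.1, -0.8, -0.3]
gripper_width: 0.0852
```

Run:
```python
from h import *
t=tod((.615,-.067)); print(robot.sense()["qpos"],delta([*dk(t[0]-.13,t[1]),.2],1.332))
```

```text
[-0.50787821 -0.04051939 -0.39188059  1.22064021  0.00151422  0.83908582] [-1.1082 -0.0017 -0.0012  0.0401  0.0959 -0.1034]
```

send_rows([
  [[-1.108,-0.002,-0.001,0.04,0.096,-0.103,0.085],[-1.108,-0.002,-0.001,0.04,0.096,-0.103,0.085],[-1.108,-0.002,-0.001,0.04,0.096,-0.103,0.085],[-1.108,-0.002,-0.001,0.04,0.096,-0.103,0.085],[-1.108,-0.002,-0.001,0.04,0.096,-0.103,0.085],[-1.108,-0.002,-0.001,0.04,0.096,-0.103,0.085],[-1.108,-0.002,-0.001,0.04,0.096,-0.103,0.085],[-1.108,-0.002,-0.001,0.04,0.096,-0.103,0.085],[-1.108,-0.002,-0.001,0.04,0.096,-0.103,0.085],[-1.108,-0.002,-0.001,0.04,0.096,-0.103,0.085]],
])

```text
time: 2.1
tcp_pos: [0.4885, -0.0365, 0.1998]
eef_rot: [0.702, 0.085, 0.702, -0.085]
ft_force: [0.4, 0.7, -0.2]
gripper_width: 0.0847
```

Run:
```python
from h import *
t=tod((.615,-.067)); p,_,s=cur();print(tod(p),p[2],s["qpos"],delta([*dk(t[0]-.13,t[1]),.146],1.332))
im=imaging.camera("wrist"); cv2.imwrite("pics/w1.png",im[:,:,::-1])
```

```text
[-0.15701995  0.01523136] 0.1997824070413936 [-2.06688317e-01  6.52969983e-02 -3.72142740e-01  1.13379868e+00
  2.63940835e-05  3.36883759e-02] [-0.0016 -0.0004 -0.      0.0538  0.0003  0.0001]
```

View pics/w1.png

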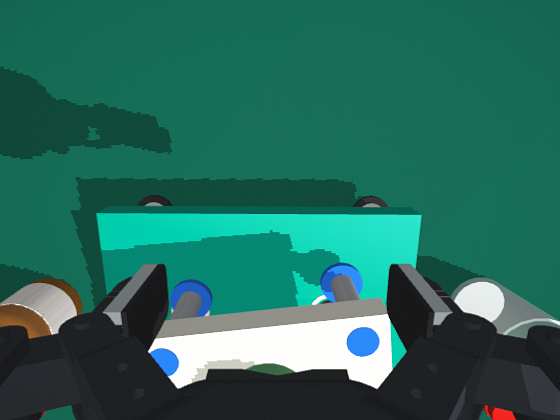

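send_rows([
  [[0,0,0,0.03,0,0,0.085],[0,0,0,0.054,0,0,0.085],[0,0,0,0.054,0,0.01,0.085],[0,0,0,0.054,0,0.016,0.085],[0,0,0,0.054,0,0.02,0.085],[0,0,0,0.054,0,0.024,0.085],[0,0,0,0.054,0,0.028,0.085],[0,0,0,0.054,0,0.032,0.085],[0,0,0,0.054,0,0.036,0.085],[0,0,0,0.054,0,0.036,0.085]],
])

```text
time: 3.15
tcp_pos: [0.524, -0.0451, 0.1459]
eef_rot: [0.702, 0.085, 0.702, -0.085]
ft_force: [-0.6, 0.4, 0.2]
gripper_width: 0.0851
```

Run:
```python
from h import *
p,_,s=cur();print(tod(p),p[2],s["ft_force"])
im=imaging.camera("wrist"); cv2.imwrite("pics/w2.png",im[:,:,::-1])
im=imaging.camera("top"); cv2.imwrite("pics/t2.png",cv2.resize(im[130:315,230:430,::-1],None,fx=3.2,fy=3.2,interpolation=cv2.INTER_CUBIC))
```

```text
[-0.1205681   0.01529927] 0.14589899772525783 [-0.60902987  0.40599911  0.2028471 ]
```

View pics/w2.png

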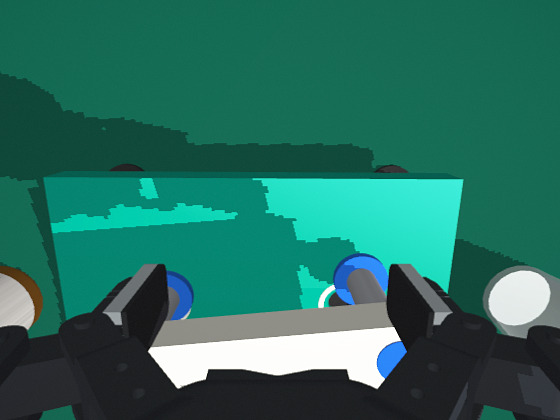

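View pics/t2.png

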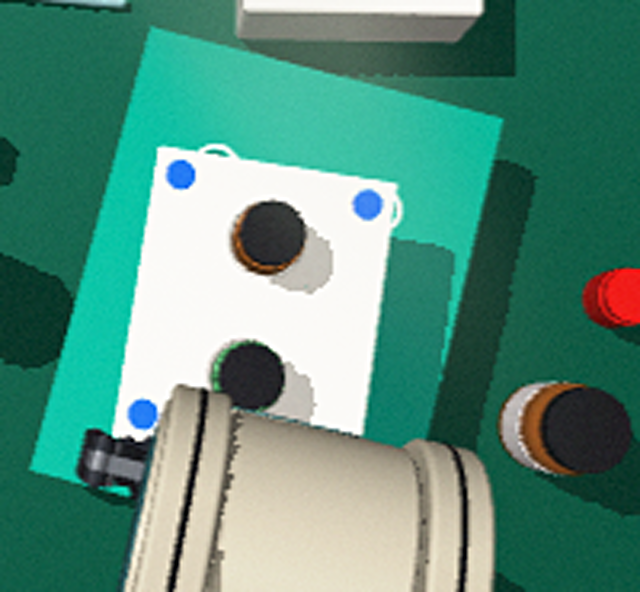

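The top view shows discs at (181,174), (368,205) and (142,413) in the crop. The tier is being pushed and has started to turn. The wrist view shows both pads at the tier's -x edge.

```bash
cat >> h.py <<'E'
D4=np.array([(70,55),(70,-55),(-70,55),(-70,-55)])/1000
def tier(pts,idx,s=3.2,off=(230,130),z=.158,cam="top"):
    x,r=fit(D4[idx],[proj_pt(cam,u,z) for u in uncrop(pts,s,off)])
    print("tier in dock mm",np.round(tod(x)*1000,1),"yaw",round(x[2]-DY,4),"res",np.round(r*1000,1))
E
python3 - <<'E'
from h import *
tier([(181,174),(368,205),(142,413)],[0,1,2])
E
```

```text
tier in dock mm [-20.4  14.4] yaw 0.0887 res [0.1 0.2 0.3]
```

send_rows([
  [[0,0,0,0,0,0.003,0.085],[0,0,0,0,0,0.006,0.085],[0,0,0,0,0,0.009,0.085],[0,0,0,0,0,0.012,0.085],[0,0,0,0,0,0.0155,0.085],[0,0,0,0,0,0.0155,0.085]],
])

```text
time: 3.85
tcp_pos: [0.5399, -0.0493, 0.1459]
eef_rot: [0.703, 0.085, 0.701, -0.085]
ft_force: [0.1, -0.1, -0.8]
gripper_width: 0.0853
```

Run:
```python
from h import *
p,_,s=cur();print(tod(p),p[2],s["ft_force"])
im=imaging.camera("top"); cv2.imwrite("pics/t3.png",cv2.resize(im[130:315,230:430,::-1],None,fx=3.2,fy=3.2,interpolation=cv2.INTER_CUBIC))
```

```text
[-0.10410195  0.01498055] 0.14586860998174234 [ 0.08889817 -0.08004798 -0.75507164]
```

View pics/t3.png

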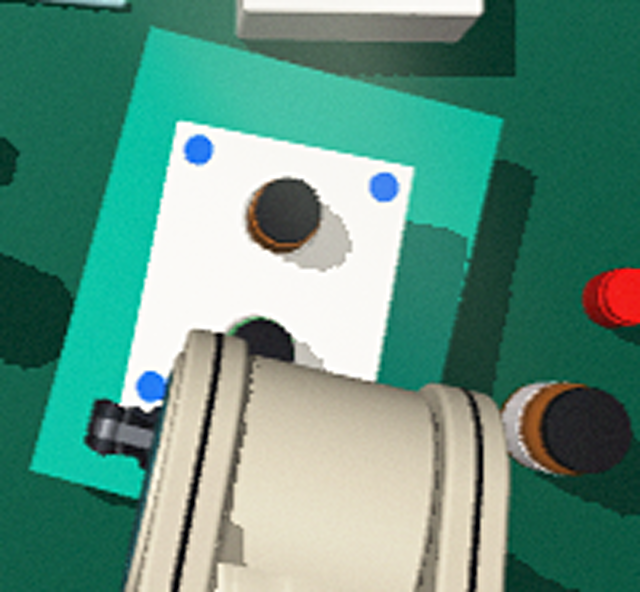

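Run:
```python
from h import *
tier([(199,150),(384,187),(151,387)],[0,1,2])
```

```text
tier in dock mm [-6.2 10.4] yaw 0.0534 res [0.2 0.2 0.1]
```

send_rows([
  [[0,0,0,-0.02,0,-0.02,0.085],[0,0,0,-0.06,0,-0.02,0.085],[0.3,0,0,-0.094,0.04,-0.01,0.085],[0.6,0,0,-0.094,0.08,0.0,0.085],[0.6,0,0,-0.094,0.105,0.04,0.085],[1.57,0,0,-0.094,0.105,0.12,0.085],[1.57,0,0,-0.094,0.105,0.12,0.085],[1.57,0,0,-0.094,0.105,0.12,0.085],[1.57,0,0,-0.094,0.105,0.12,0.085],[1.57,0,0,-0.094,0.105,0.12,0.085]],
])

```text
time: 4.9
tcp_pos: [0.6825, 0.0236, 0.2399]
eef_rot: [0.532, 0.468, 0.529, -0.467]
ft_force: [-0.2, 1.1, -0.3]
gripper_width: 0.0851
```

send_rows([
  [[0.1,0,0,0,0,0,0.085],[0.1,0,0,0,0,0,0.085]],
])

```text
time: 5.1
tcp_pos: [0.6833, 0.0233, 0.2399]
eef_rot: [0.508, 0.494, 0.505, -0.493]
ft_force: [0.3, 0.0, 0.3]
gripper_width: 0.085
```

Run:
```python
from h import *
p,_,s=cur();print(tod(p),p[2],s["ft_force"],s["qpos"]); print(delta([*dk(.016,.12),.146],DY))
im=imaging.camera("top"); cv2.imwrite("pics/t4.png",cv2.resize(im[130:315,230:430,::-1],None,fx=3.2,fy=3.2,interpolation=cv2.INTER_CUBIC))
```

```text
[0.01806893 0.11945851] 0.239922240643831 [0.30238113 0.01330669 0.30469637] [-0.05952721  0.37885599  0.10910465  1.29630601 -0.00215131  1.48517158]
[ 0.2651  0.0019 -0.0048  0.0939 -0.0023 -0.0013]
```

View pics/t4.png

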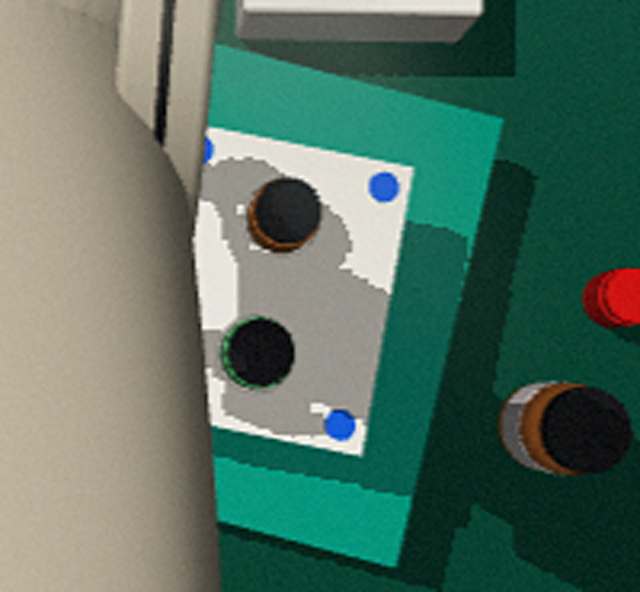

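send_rows([
  [[0.14,0,-0.002,0.03,-0.002,-0.001,0.085],[0.265,0.002,-0.005,0.06,-0.002,-0.001,0.085],[0.265,0.002,-0.005,0.094,-0.002,-0.001,0.085],[0.265,0.002,-0.005,0.094,-0.002,-0.001,0.085]],
])

```text
time: 5.55
tcp_pos: [0.6774, 0.0241, 0.1403]
eef_rot: [-0.435, -0.552, -0.44, 0.558]
ft_force: [-1.1, -0.3, 0.4]
gripper_width: 0.0847
```

send_rows([
  [[0,0,0,0,0,0.012,0.085],[0,0,0,0,0,0.022,0.085],[0,0,0,0,0,0.025,0.085],[0,0,0,0,0,0.028,0.085],[0,0,0,0,0,0.031,0.085],[0,0,0,0,0,0.034,0.085],[0,0,0,0,0,0.034,0.085]],
])

```text
time: 6.25
tcp_pos: [0.6701, -0.0091, 0.1412]
eef_rot: [-0.436, -0.553, -0.44, 0.558]
ft_force: [1.3, 0.8, 0.2]
gripper_width: 0.085
```

Run:
```python
from h import *
p,_,s=cur();print(tod(p),p[2],s["ft_force"],s["qpos"]); print(delta([*dk(.016,.086),.146],DY))
im=imaging.camera("top"); cv2.imwrite("pics/t5.png",cv2.resize(im[130:315,230:430,::-1],None,fx=3.2,fy=3.2,interpolation=cv2.INTER_CUBIC))
im=imaging.camera("scene"); cv2.imwrite("pics/s5.png",cv2.resize(im[170:330,130:350,::-1],None,fx=3.5,fy=3.5,interpolation=cv2.INTER_CUBIC))
```

```text
[0.01290924 0.08486123] 0.1411928069821886 [1.32238272 0.84789369 0.16901255] [-1.09723039e-01  4.23950876e-01 -3.86064874e-02  1.11721982e+00
 -6.09418227e-04  1.69616751e+00]
[ 0.0039  0.0017  0.0088 -0.0048  0.0031 -0.0011]
```

View pics/t5.png

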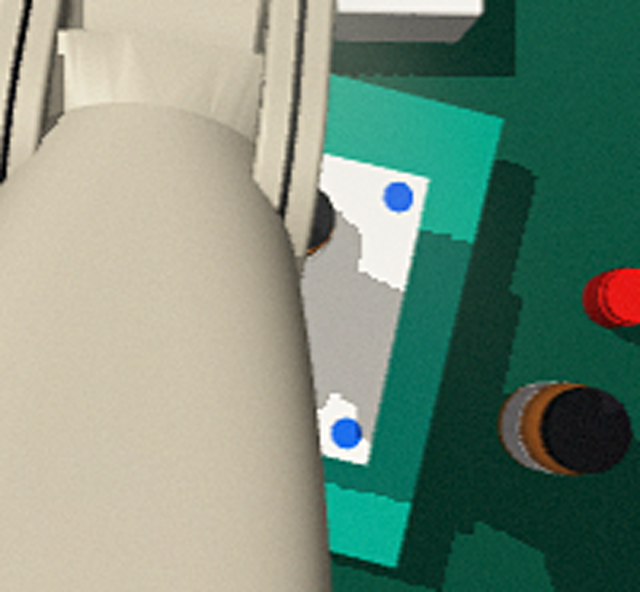

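View pics/s5.png

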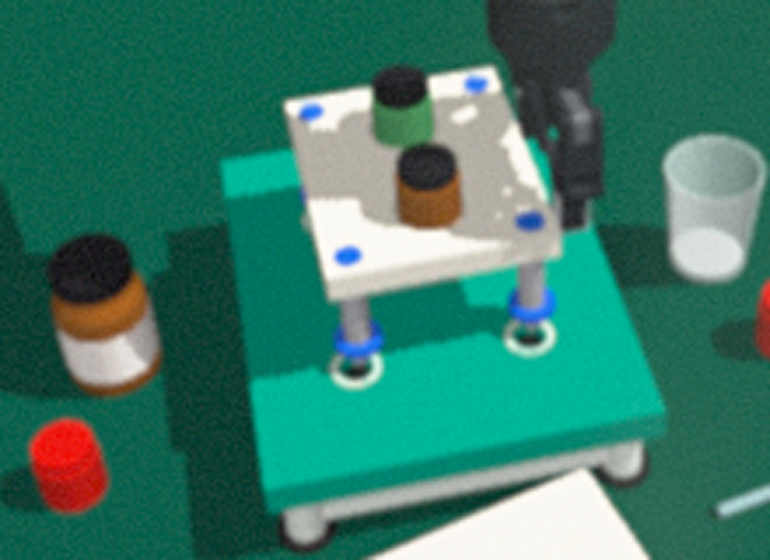

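In the scene crop the discs are at (530,221), (348,256), (476,84) and (311,112). The front posts now stand close to their sockets at (529,335) and (355,367).

Run:
```python
from h import *
tier([(530,221),(348,256),(476,84),(311,112)],[0,1,2,3],3.5,(130,170),cam="scene")
tier([(398,197),(346,433)],[1,3])
```

```text
tier in dock mm [-8.   2.9] yaw 0.0199 res [0.1 0.2 0.3 0.4]
tier in dock mm [-7.8  3.9] yaw 0.0178 res [0.2 0.2]
```

send_rows([
  [[0.004,0,0,0,0,0.0015,0.085],[0.004,0,0,0,0,0.0033,0.085],[0.004,0,0,0,0,0.0033,0.085]],
])

```text
time: 6.65
tcp_pos: [0.6687, -0.0123, 0.1404]
eef_rot: [-0.434, -0.553, -0.439, 0.559]
ft_force: [-0.2, 1.8, 1.6]
gripper_width: 0.0851
```

Run:
```python
from h import *
p,_,s=cur();print(tod(p),p[2],s["ft_force"])
im=imaging.camera("scene"); cv2.imwrite("pics/s6.png",cv2.resize(im[170:330,130:350,::-1],None,fx=3.5,fy=3.5,interpolation=cv2.INTER_CUBIC))
```

```text
[0.01223704 0.08142829] 0.1404086682186917 [-0.2215982   1.84117573  1.64557139]
```

View pics/s6.png

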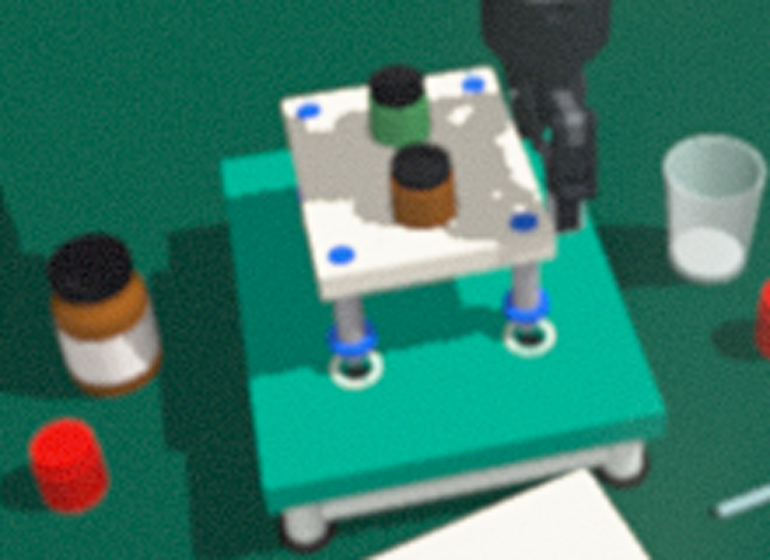

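Run:
```python
from h import *
tier([(523,222),(341,255),(473,85),(308,111)],[0,1,2,3],3.5,(130,170),cam="scene")
```

```text
tier in dock mm [-8.8 -0.1] yaw 0.0042 res [0.4 0.2 0.6 0.2]
```

send_rows([
  [[0,0,0,-0.01,0,-0.02,0.085],[0,0,0,-0.06,0,-0.03,0.085],[-0.3,0,0,-0.1,-0.05,-0.03,0.085],[-0.6,0,0,-0.1,-0.1,-0.03,0.085],[-1.0,0,0,-0.1,-0.152,0.0,0.085],[-1.57,0,0,-0.1,-0.152,0.081,0.085],[-1.57,0,0,-0.1,-0.152,0.081,0.085],[-1.57,0,0,-0.1,-0.152,0.081,0.085],[-1.57,0,0,-0.1,-0.152,0.081,0.085],[-1.57,0,0,-0.1,-0.152,0.081,0.085]],
])

```text
time: 7.7
tcp_pos: [0.5024, -0.0548, 0.2428]
eef_rot: [0.669, 0.217, 0.676, -0.219]
ft_force: [0.0, 0.4, -0.4]
gripper_width: 0.0849
```

Run:
```python
from h import *
p,_,s=cur();print(tod(p),p[2],s["ft_force"]); print(delta([*dk(-.14,.0),.146],DY+np.pi/2))
```

```text
[-0.13917782  0.0007252 ] 0.24283656822399502 [ 0.02921237  0.3555641  -0.36004597]
[-3.88e-01 -1.01e-02  5.20e-03  9.68e-02 -3.00e-04  4.00e-04]
```

send_rows([
  [[-0.15,0,0,0.0,0,0,0.085],[-0.3,-0.005,0.003,0.03,0,0,0.085],[-0.388,-0.01,0.005,0.06,0,0,0.085],[-0.388,-0.01,0.005,0.097,0,0,0.085],[-0.388,-0.01,0.005,0.097,0,0,0.085]],
])

```text
time: 8.2
tcp_pos: [0.4967, -0.0532, 0.1415]
eef_rot: [0.698, 0.084, 0.706, -0.084]
ft_force: [-0.9, -0.3, -1.3]
gripper_width: 0.085
```

Run:
```python
from h import *
p,_,s=cur();print(tod(p),p[2],s["ft_force"]); print(delta([*dk(-.096,.0),.146],DY+np.pi/2))
```

```text
[-0.14515168  0.00093692] 0.14150068101074945 [-0.92749934 -0.27292136 -1.28504775]
[ 0.0001 -0.0113  0.0008 -0.0051 -0.0009  0.0491]
```

send_rows([
  [[0,-0.011,0,0,-0.001,0.02,0.085],[0,-0.011,0,0,-0.001,0.035,0.085],[0,-0.011,0,0,-0.001,0.039,0.085],[0,-0.011,0,0,-0.001,0.041,0.085],[0,-0.011,0,0,-0.001,0.043,0.085],[0,-0.011,0,0,-0.001,0.045,0.085],[0,-0.011,0,0,-0.001,0.046,0.085],[0,-0.011,0,0,-0.001,0.046,0.085]],
])

```text
time: 9.0
tcp_pos: [0.5408, -0.065, 0.1411]
eef_rot: [0.702, 0.084, 0.702, -0.085]
ft_force: [-2.2, 0.8, 1.9]
gripper_width: 0.0851
```

Run:
```python
from h import *
p,_,s=cur();print(tod(p),p[2],s["ft_force"])
im=imaging.camera("top"); cv2.imwrite("pics/t7.png",cv2.resize(im[130:315,230:430,::-1],None,fx=3.2,fy=3.2,interpolation=cv2.INTER_CUBIC))
im=imaging.camera("scene"); cv2.imwrite("pics/s7.png",cv2.resize(im[170:330,130:350,::-1],None,fx=3.5,fy=3.5,interpolation=cv2.INTER_CUBIC))
```

```text
[-9.94711059e-02 -6.99684038e-05] 0.14107492553399173 [-2.2118297   0.78030244  1.86777143]
```

View pics/s7.png

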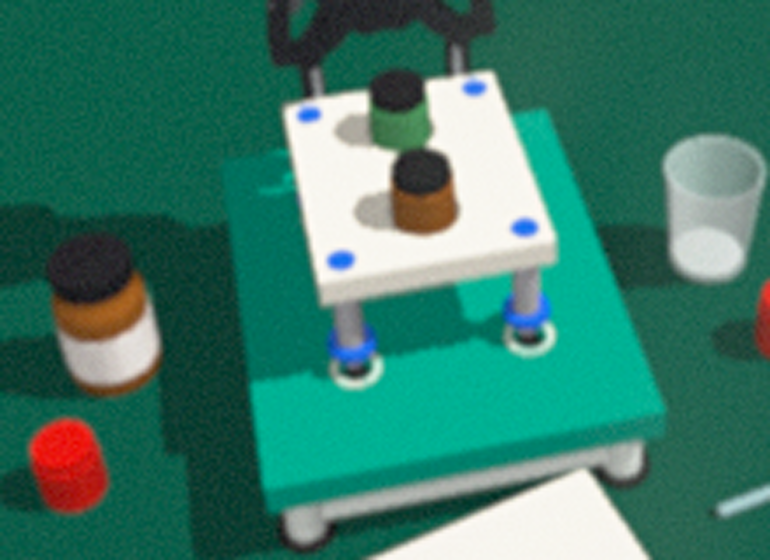

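View pics/t7.png

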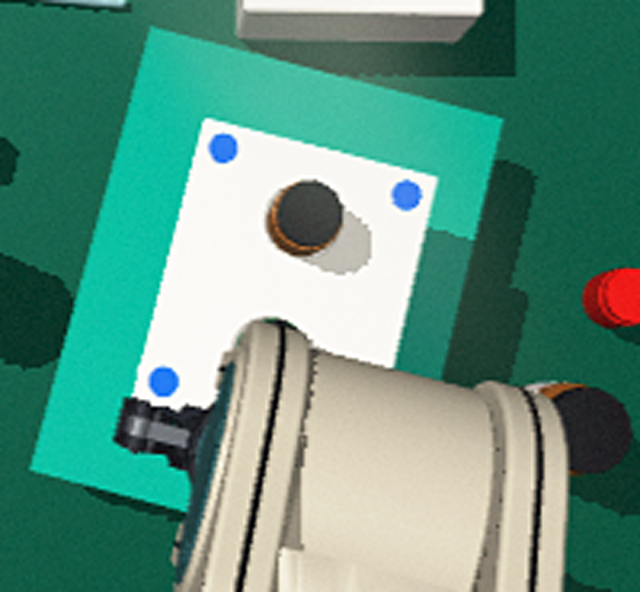

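Run:
```python
from h import *
tier([(525,228),(341,260),(475,88),(309,115)],[0,1,2,3],3.5,(130,170),cam="scene")
tier([(223,148),(406,195),(164,381)],[0,1,2])
p=imaging.camera_params("wrist");K=p["intrinsics"]
P,R0,s=cur();T=np.eye(4);T[:3,:3]=R0;T[:3,3]=P
im=imaging.camera("wrist"); cv2.imwrite("pics/w7.png",im[:,:,::-1])
```

```text
tier in dock mm [-4.4 -0.2] yaw 0.0004 res [0.5 0.1 0.6 0.4]
tier in dock mm [-4.4  0.6] yaw 0.0006 res [0.1 0.4 0.5]
```

View pics/w7.png

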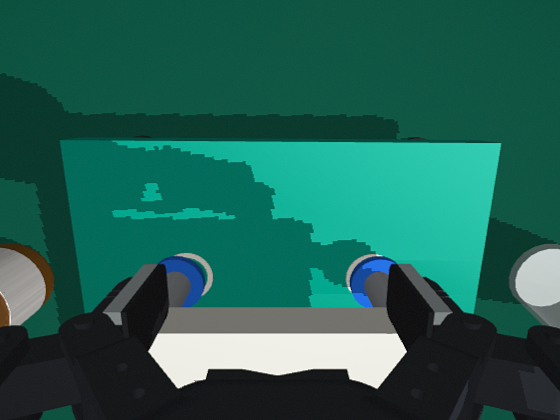

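send_rows([
  [[0,0,0,0,0,0.001,0.085],[0,0,0,0,0,0.002,0.085],[0,0,0,0,0,0.003,0.085],[0,0,0,0,0,0.004,0.085],[0,0,0,0,0,0.004,0.085]],
])

```text
time: 9.65
tcp_pos: [0.5453, -0.0662, 0.1411]
eef_rot: [0.702, 0.084, 0.702, -0.085]
ft_force: [0.3, -0.0, -0.4]
gripper_width: 0.0849
```

Run:
```python
from h import *
p,_,s=cur();print(tod(p),p[2],s["ft_force"])
im=imaging.camera("scene"); cv2.imwrite("pics/s8.png",cv2.resize(im[170:330,130:350,::-1],None,fx=3.5,fy=3.5,interpolation=cv2.INTER_CUBIC))
```

```text
[-0.09486415 -0.00012055] 0.14106591524246043 [ 0.28430897 -0.02404685 -0.41834826]
```

View pics/s8.png

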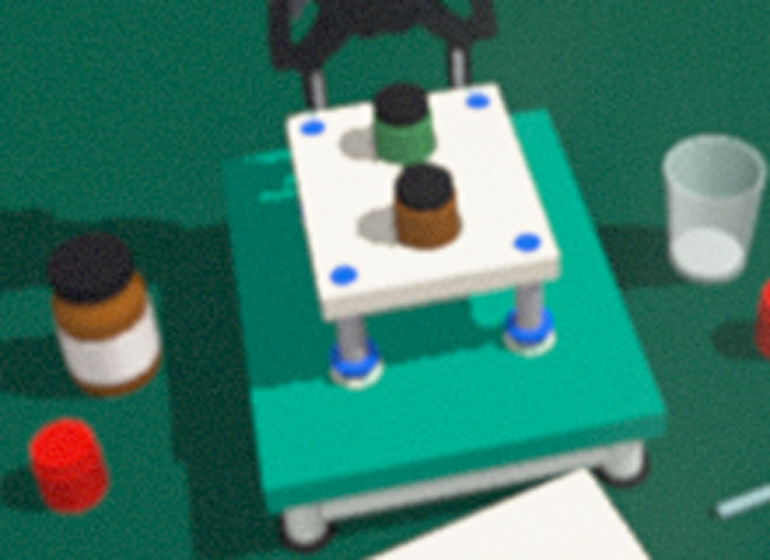

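Run:
```python
from h import *
for z in (.151,.158): tier([(527,243),(343,275),(478,101),(313,128)],[0,1,2,3],3.5,(130,170),z=z,cam="scene")
p,_,s=cur(); print(p, delta([*dk(-.12,0),.26],DY+np.pi/2))
```

```text
tier in dock mm [1.  0.2] yaw -0.0054 res [0.4 0.4 0.9 0.2]
tier in dock mm [ 9.  -0.9] yaw -0.0054 res [0.8 0.6 0.3 1.2]
[ 0.54518338 -0.06609525  0.14105312] [ 0.000e+00  1.000e-04  8.000e-04 -1.189e-01 -0.000e+00 -2.500e-02]
```

send_rows([
  [[0,0,0,0,0,-0.02,0.085],[0,0,0,-0.05,0,-0.025,0.06],[0,0,0,-0.09,0,-0.025,0.0],[0,0,0,-0.09,0,0.02,0.0],[0,0,0,-0.09,0,0.06,0.0],[0,0,0,-0.09,0,0.095,0.0],[0,0,0,-0.09,0,0.095,0.0],[0,0,0,-0.09,0,0.095,0.0]],
])

```text
time: 10.5
tcp_pos: [0.6376, -0.0886, 0.2303]
eef_rot: [0.702, 0.084, 0.703, -0.085]
ft_force: [-0.2, -0.4, 1.2]
gripper_width: -0.0001
```

Run:
```python
from h import *
p,_,s=cur();print(tod(p),p[2],s["ft_force"],s["gripper_width"]); print(delta([*dk(0,0),.17],DY+np.pi/2))
im=imaging.camera("scene"); cv2.imwrite("pics/s9.png",cv2.resize(im[130:330,130:370,::-1],None,fx=3,fy=3,interpolation=cv2.INTER_CUBIC))
im=imaging.camera("wrist"); cv2.imwrite("pics/w9.png",im[:,:,::-1])
```

```text
[ 1.22391029e-04 -9.56233304e-05] 0.2303297873071969 [-0.17806858 -0.36404282  1.20178253] -7.927312771971253e-05
[-0.0001 -0.0013  0.0008  0.0603  0.0001 -0.    ]
```

View pics/s9.png

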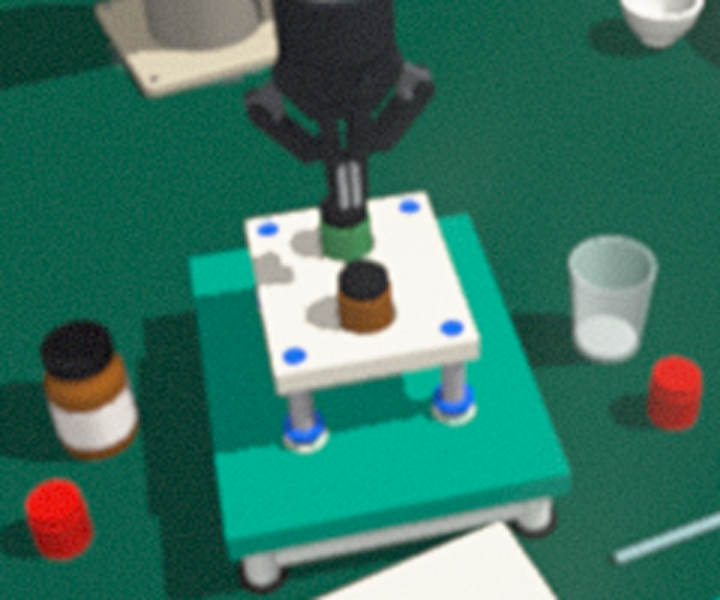

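View pics/w9.png

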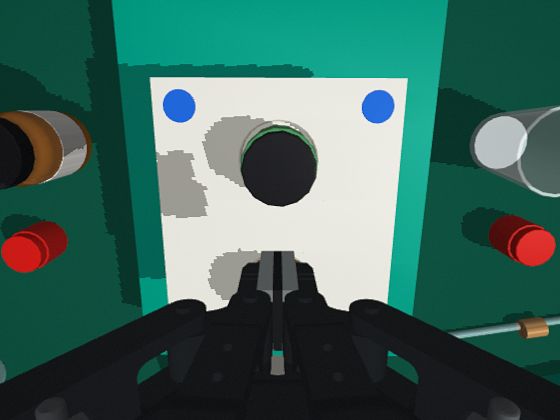

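send_rows([
  [[0,-0.001,0.001,0.03,0,0,0.0],[0,-0.001,0.001,0.05,0,0,0.0],[0,-0.001,0.001,0.058,0,0,0.0],[0,-0.001,0.001,0.058,0,0,0.0]],
])

```text
time: 11.0
tcp_pos: [0.6344, -0.0877, 0.1715]
eef_rot: [0.701, 0.084, 0.703, -0.084]
ft_force: [0.1, 0.5, 0.5]
gripper_width: 0.0
```

Run:
```python
from h import *
p,_,s=cur();print(tod(p),p[2],s["ft_force"],s["gripper_width"])
im=imaging.camera("scene"); cv2.imwrite("pics/s10.png",cv2.resize(im[130:330,130:370,::-1],None,fx=3,fy=3,interpolation=cv2.INTER_CUBIC))
im=imaging.camera("wrist"); cv2.imwrite("pics/w10.png",im[:,:,::-1])
```

```text
[-3.15165331e-03  4.71354344e-05] 0.17154847778509846 [0.05416351 0.46364437 0.49046242] 6.514838034064212e-07
```

View pics/s10.png

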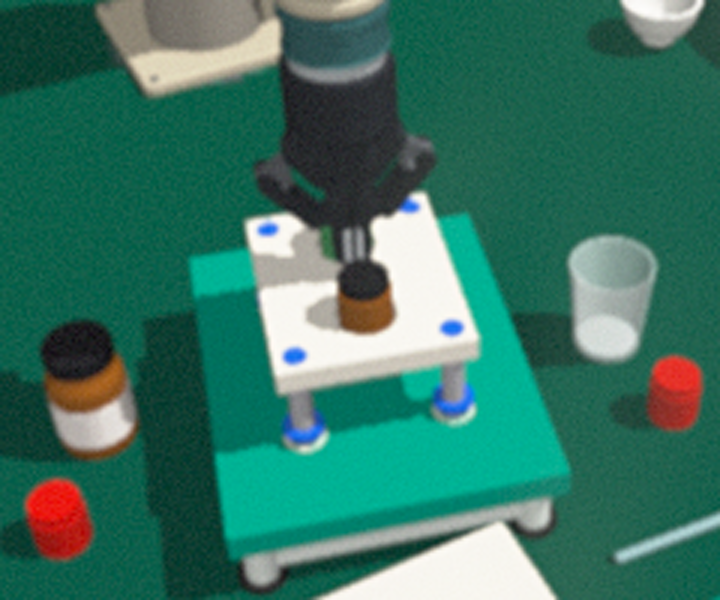

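View pics/w10.png

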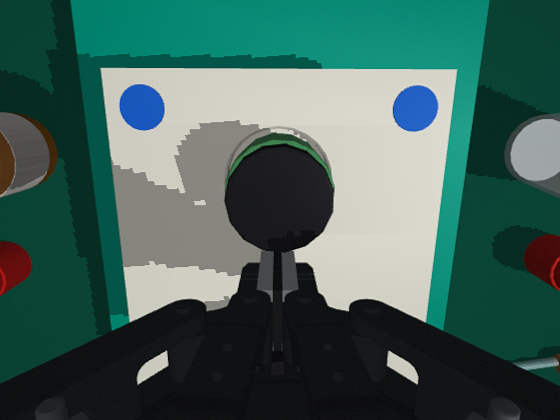

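send_rows([
  [[0,-0.001,0,0,0,0.0035,0.0],[0,-0.001,0,0.004,0,0.0035,0.0],[0,-0.001,0,0.008,0,0.0035,0.0],[0,-0.001,0,0.01,0,0.0035,0.0],[0,-0.001,0,0.011,0,0.0035,0.0]],
])

```text
time: 11.6
tcp_pos: [0.6395, -0.089, 0.1623]
eef_rot: [0.702, 0.084, 0.702, -0.084]
ft_force: [0.5, 0.4, 0.2]
gripper_width: 0.0001
```

Run:
```python
from h import *
p,_,s=cur();print(tod(p),p[2],s["ft_force"],s["gripper_width"],delta([*dk(0,0),.15],DY+np.pi/2))
```

```text
[2.10212420e-03 2.64371054e-05] 0.16225810995579315 [0.47102619 0.37962339 0.20245285] 0.0001238589122792369 [ 0.0002  0.001  -0.0002  0.0123 -0.     -0.0021]
```

send_rows([
  [[0,0.001,0,0,0,-0.0015,0.0],[0,0.001,0,0.001,0,-0.0015,0.0],[0,0.001,0,0.002,0,-0.0015,0.0],[0,0.001,0,0.003,0,-0.0015,0.0],[0,0.001,0,0.004,0,-0.0015,0.0],[0,0.001,0,0.004,0,-0.0015,0.0]],
])

```text
time: 12.2
tcp_pos: [0.6387, -0.0888, 0.1607]
eef_rot: [0.703, 0.084, 0.701, -0.084]
ft_force: [-2.8, 1.3, 9.8]
gripper_width: -0.0001
```

Run:
```python
from h import *
p,_,s=cur();print(tod(p),p[2],s["ft_force"],s["gripper_width"],delta([*dk(0,0),.15],DY+np.pi/2))
```

```text
[1.21853825e-03 9.75643901e-06] 0.160708665470227 [-2.78997589  1.29776607  9.81417078] -0.00012300623240115688 [ 0.0002  0.0022 -0.0001  0.0107 -0.     -0.0012]
```

send_rows([
  [[0,0.001,0,0.003,0,0,0.0],[0,0.001,0,0.004,0,0,0.0],[0,0.001,0,0.005,0,0,0.0],[0,0.001,0,0.006,0,0,0.0],[0,0.001,0,0.007,0,0,0.0],[0,0.001,0,0.007,0,0,0.0]],
])

```text
time: 12.8
tcp_pos: [0.6415, -0.0894, 0.158]
eef_rot: [0.705, 0.084, 0.699, -0.085]
ft_force: [-1.4, -0.1, 12.7]
gripper_width: -0.0
```

Run:
```python
from h import *
p,_,s=cur();print(tod(p),p[2],s["ft_force"],s["gripper_width"],delta([*dk(0,0),.15],DY+np.pi/2))
im=imaging.camera("scene"); cv2.imwrite("pics/s11.png",cv2.resize(im[130:330,130:370,::-1],None,fx=3,fy=3,interpolation=cv2.INTER_CUBIC))
```

```text
[4.09355974e-03 4.37978296e-05] 0.15799586615423067 [-1.39231729 -0.12292596 12.6989365 ] -7.996383547814082e-07 [ 0.0002  0.0086 -0.0001  0.008  -0.     -0.0042]
```

View pics/s11.png

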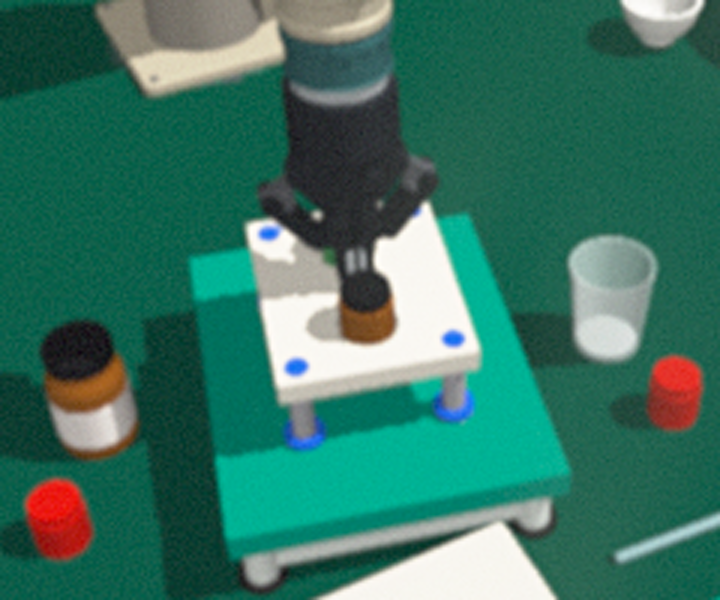

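The scene shows the front discs about 11 px lower than before and the rear ones only about 4 px. The fingertip has crept to +4 mm in x, so I re-site the press towards -x.

send_rows([
  [[0,0.008,0,-0.006,0,0,0.0],[0,0.008,0,-0.006,0,-0.009,0.0],[0,0.008,0,-0.006,0,-0.0095,0.0],[0,0.008,0,-0.006,0,-0.0095,0.0]],
])

```text
time: 13.25
tcp_pos: [0.6317, -0.087, 0.1635]
eef_rot: [0.702, 0.084, 0.702, -0.084]
ft_force: [0.1, -0.1, 1.6]
gripper_width: -0.0
```

Run:
```python
from h import *
p,_,s=cur();print(tod(p),p[2],s["ft_force"],s["gripper_width"],delta([*dk(-.0055,0),.158],DY+np.pi/2))
im=imaging.camera("scene"); cv2.imwrite("pics/s12.png",cv2.resize(im[170:330,130:350,::-1],None,fx=3.5,fy=3.5,interpolation=cv2.INTER_CUBIC))
```

```text
[-5.97594923e-03  7.47331376e-05] 0.16350820334444757 [ 0.13256571 -0.05178363  1.57756732] -2.5726423059657507e-05 [ 0.0003  0.0002 -0.0001  0.0055 -0.0001  0.0005]
```

View pics/s12.png

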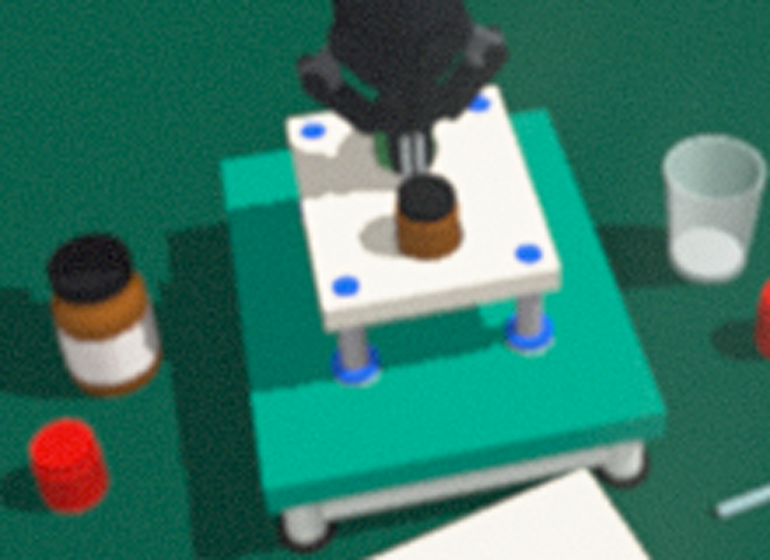

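send_rows([
  [[0,0,0,0.003,0,0,0.0],[0,0,0,0.005,0,0,0.0],[0,0,0,0.006,0,0,0.0],[0,0,0,0.007,0,0,0.0],[0,0,0,0.008,0,0,0.0],[0,0,0,0.009,0,0,0.0],[0,0,0,0.01,0,0,0.0],[0,0,0,0.01,0,0,0.0]],
])

```text
time: 14.1
tcp_pos: [0.631, -0.0867, 0.1563]
eef_rot: [0.702, 0.084, 0.702, -0.084]
ft_force: [-6.8, 1.4, 17.7]
gripper_width: 0.0002
```

Run:
```python
from h import *
p,_,s=cur();print(tod(p),p[2],s["ft_force"],delta([*dk(-.0055,0),.158],DY+np.pi/2))
im=imaging.camera("scene"); cv2.imwrite("pics/s13.png",cv2.resize(im[170:330,130:350,::-1],None,fx=3.5,fy=3.5,interpolation=cv2.INTER_CUBIC))
```

```text
[-0.00672725  0.00017174] 0.15634923652086508 [-6.78286873  1.36069079 17.72024124] [ 0.0004 -0.0008 -0.0001 -0.0017 -0.0002  0.0012]
```

View pics/s13.png

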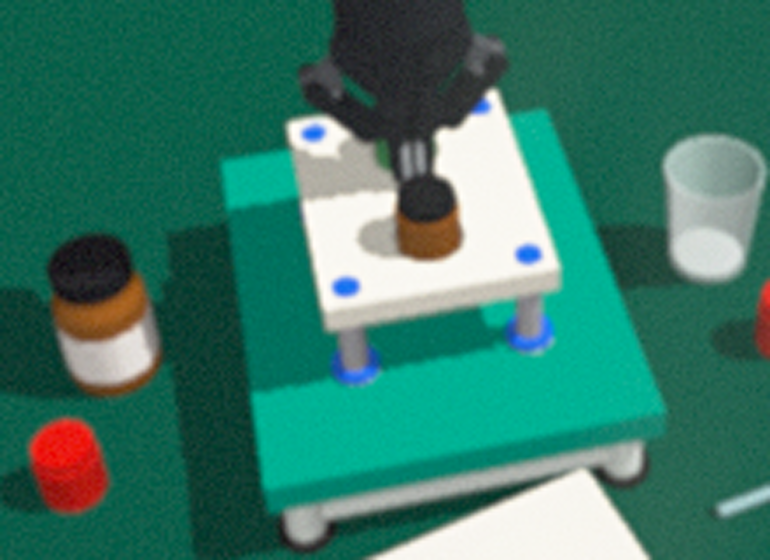

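send_rows([
  [[0,0,0,0.004,0,0,0.0],[0,0,0,0.005,0,-0.001,0.0],[0,0,0,0.006,0,-0.001,0.0],[0,0,0,0.007,0,-0.001,0.0],[0,0,0,0.008,0,-0.001,0.0],[0,0,0,0.008,0,-0.001,0.0],[0,0,0,0.008,0,-0.001,0.0]],
])

```text
time: 14.85
tcp_pos: [0.6284, -0.0861, 0.1529]
eef_rot: [0.701, 0.084, 0.703, -0.084]
ft_force: [-11.4, 2.5, 24.9]
gripper_width: 0.0
```

Run:
```python
from h import *
p,_,s=cur();print(tod(p),p[2],s["ft_force"],delta([*dk(-.0055,0),.158],DY+np.pi/2))
im=imaging.camera("scene"); cv2.imwrite("pics/s14.png",cv2.resize(im[170:330,130:350,::-1],None,fx=3.5,fy=3.5,interpolation=cv2.INTER_CUBIC))
```

```text
[-0.00944905  0.00020675] 0.152945073699133 [-11.42391728   2.47004796  24.85247253] [ 0.0006 -0.0028  0.0003 -0.0051 -0.0002  0.0039]
```

View pics/s14.png

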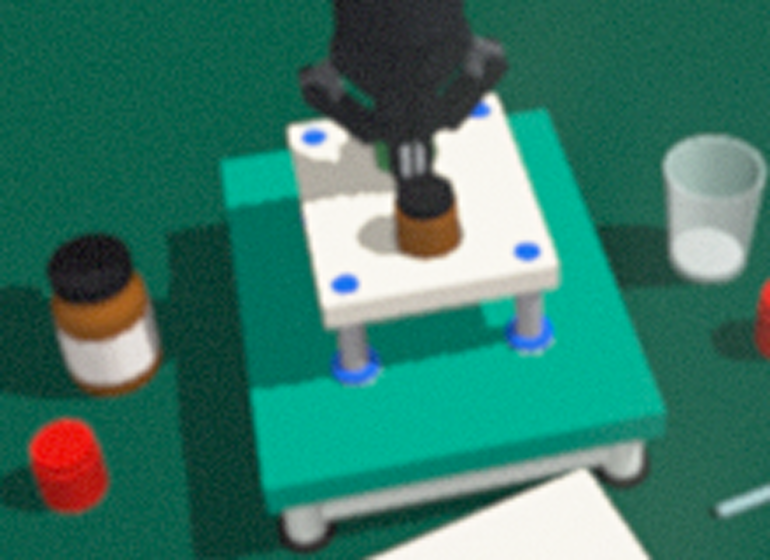

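send_rows([
  [[0,0,0,-0.005,0,0.002,0.0],[0,0,0,-0.02,0,0.004,0.0],[0,0,0,-0.06,0,0.004,0.0],[0,0,0,-0.08,0,0.004,0.0],[0,0,0,-0.08,0,-0.06,0.0],[0,0,0,-0.08,0,-0.1,0.0],[0,0,0,-0.08,0,-0.1,0.0]],
])

```text
time: 15.6
tcp_pos: [0.5229, -0.0601, 0.23]
eef_rot: [0.697, 0.084, 0.707, -0.083]
ft_force: [0.7, 0.0, -0.7]
gripper_width: 0.0001
```

Run:
```python
from h import *
p,_,s=cur();print(tod(p),p[2],s["ft_force"])
im=imaging.camera("scene"); cv2.imwrite("pics/s15.png",cv2.resize(im[175:295,200:310,::-1],None,fx=5,fy=5,interpolation=cv2.INTER_CUBIC))
im=imaging.camera("top"); cv2.imwrite("pics/t15.png",cv2.resize(im[130:315,230:430,::-1],None,fx=3.2,fy=3.2,interpolation=cv2.INTER_CUBIC))
```

```text
[-0.11809276  0.00043246] 0.22995684238836492 [ 0.73091127  0.03891608 -0.73981402]
```

View pics/s15.png

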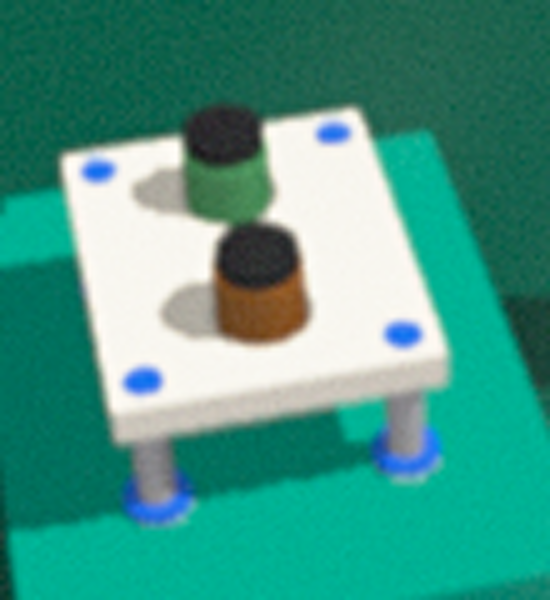

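View pics/t15.png

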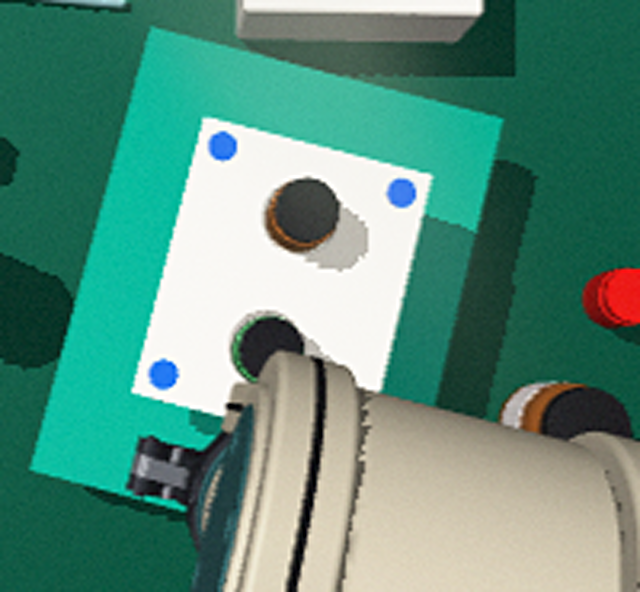

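Both jars are standing in their wells. In the scene crop (x5) the discs are at (403,334), (143,380), (333,133) and (98,170). In the top crop they are at (223,146), (401,192) and (163,374). I will fit the full tilt from these.

```bash
cat >> h.py <<'E'
def proj(cam,P):
    p=imaging.camera_params(cam);K=p["intrinsics"];T=p["T"]
    c=(np.asarray(P)-T[:3,3])@T[:3,:3]; c=c*[1,-1,-1]; q=c@K.T; return q[:,:2]/q[:,2:]
def tier6(obs):
    # obs: list (cam, uv(n,2), idx)
    L=np.c_[D4,np.zeros(4)]
    def W(x): return R.from_euler("zyx",[DY+x[3],x[4],x[5]]).apply(L)+[*dk(x[0],x[1]),.07+x[2]]
    f=lambda x:np.concatenate([(proj(c,W(x)[i])-uv).ravel() for c,uv,i in obs])
    r=least_squares(f,[0,0,.08,0,0,0],x_scale=[.01]*6); x=r.x
    print("xyz mm",np.round(x[:3]*1000,1),"yaw,pitch,roll",np.round(x[3:],4),"corner h mm",np.round((W(x)[:,2]-.07)*1000,1),"rms px",np.sqrt(np.mean(r.fun**2)).round(2))
E
python3 - <<'E'
from h import *
a=lambda l:list(l)
S=("scene",uncrop([(403,334),(143,380),(333,133),(98,170)],5,(200,175)),[0,1,2,3])
T=("top",uncrop([(223,146),(401,192),(163,374)],3.2,(230,130)),[0,1,2])
tier6([S]);tier6([T]);tier6([S,T])
print("at-start check")
S=("scene",uncrop([(550,189),(376,234),(475,61),(317,99)],3.5,(130,170)),[0,1,2,3])
T=("top",uncrop([(172,186),(360,212),(140,427),(331,453)],3.2,(230,130)),[0,1,2,3])
tier6([S,T])
print("on pads")
tier6([("scene",uncrop([(527,243),(343,275),(478,101),(313,128)],3.5,(130,170)),[0,1,2,3])])
E
```

```text
xyz mm [ 0.6  0.1 73.4] yaw,pitch,roll [-0.0029  0.0008 -0.0017] corner h mm [73.3 73.5 73.4 73.6] rms px 0.04
xyz mm [-0.1  1.4 64.2] yaw,pitch,roll [ 0.0166 -0.2338  0.0648] corner h mm [85.2 72.7 55.7 43.1] rms px 0.0
xyz mm [-0.3  0.8 72.5] yaw,pitch,roll [-0.0028  0.0028 -0.0001] corner h mm [72.3 72.4 72.6 72.7] rms px 0.21
at-start check
xyz mm [-26.9  15.4  88.2] yaw,pitch,roll [0.1172 0.0002 0.0074] corner h mm [88.6 87.8 88.7 87.9] rms px 0.21
on pads
xyz mm [ 2.2 -0.  82. ] yaw,pitch,roll [-0.0077  0.0012  0.0058] corner h mm [82.1 81.5 82.5 81.9] rms px 0.05
```

Nearly flush and level by the fit. I will press once more, towards +x and centre, to confirm it bottoms out.

Run:
```python
from h import *
print(delta([*dk(.001,0),.20],DY+np.pi/2))
```

```text
[ 0.0008 -0.0052  0.0003  0.0316 -0.0003  0.1126]
```

send_rows([
  [[0,-0.005,0,0,0,0.05,0.0],[0,-0.005,0,0,0,0.09,0.0],[0,-0.005,0,0,0,0.1126,0.0],[0,-0.005,0,0,0,0.1126,0.0],[0,-0.005,0,0.016,0,0.1126,0.0],[0,-0.005,0,0.032,0,0.1126,0.0],[0,-0.005,0,0.032,0,0.1126,0.0]],
])

```text
time: 16.4
tcp_pos: [0.6369, -0.088, 0.1967]
eef_rot: [0.7, 0.084, 0.704, -0.084]
ft_force: [-0.9, 0.1, 0.4]
gripper_width: -0.0003
```

Run:
```python
from h import *
p,_,s=cur();print(tod(p),p[2],s["ft_force"]);print(delta([*dk(.0,0),.157],DY+np.pi/2))
```

```text
[-0.00070156  0.00034123] 0.19671118043003544 [-0.92889145  0.05641865  0.39705017]
[ 0.0008 -0.0057  0.0003  0.0397 -0.0003  0.0009]
```

send_rows([
  [[0,-0.006,0,0.015,0,0.001,0.0],[0,-0.006,0,0.03,0,0.002,0.0],[0,-0.006,0,0.037,0,0.002,0.0],[0,-0.006,0,0.039,0,0.001,0.0],[0,-0.006,0,0.039,0,0.001,0.0]],
])

```text
time: 16.9
tcp_pos: [0.6374, -0.0882, 0.1576]
eef_rot: [0.702, 0.084, 0.702, -0.084]
ft_force: [0.6, 0.7, -0.1]
gripper_width: -0.0001
```

Run:
```python
from h import *
p,_,s=cur();print(tod(p),p[2],s["ft_force"]);print(delta([*dk(.0,0),.15],DY+np.pi/2))
```

```text
[-0.00013483  0.00031997] 0.15761572045128316 [ 0.61099688  0.70683377 -0.07734443]
[ 0.0009 -0.0002  0.0003  0.0076 -0.0003  0.0001]
```

send_rows([
  [[0,0,0,0.004,0,0,0.0],[0,0,0,0.006,0,0,0.0],[0,0,0,0.008,0,0,0.0],[0,0,0,0.0095,0,0,0.0],[0,0,0,0.011,0,0,0.0],[0,0,0,0.012,0,0,0.0],[0,0,0,0.012,0,0,0.0]],
])

```text
time: 17.6
tcp_pos: [0.6382, -0.0883, 0.153]
eef_rot: [0.703, 0.084, 0.701, -0.084]
ft_force: [-11.0, 1.5, 27.6]
gripper_width: -0.0001
```

Run:
```python
from h import *
p,_,s=cur();print(tod(p),p[2],s["ft_force"]);print(delta([*dk(.0,0),.15],DY+np.pi/2))
```

```text
[0.00059122 0.00032205] 0.15296139902394484 [-11.02812885   1.4578255   27.6393746 ]
[ 0.001   0.0038  0.0007  0.003  -0.0003 -0.0006]
```

send_rows([
  [[0,0.003,0,-0.003,0,-0.001,0.0],[0,0.003,0,-0.015,0,-0.001,0.0],[0,0.003,0,-0.05,0,0,0.0],[0,0.003,0,-0.09,0,0,0.0],[0,0.003,0,-0.09,0,-0.05,0.0],[0,0.003,0,-0.09,0,-0.1,0.0],[0,0.003,0,-0.09,0,-0.15,0.0],[0,0.003,0,-0.09,0,-0.17,0.0],[0,0.003,0,-0.09,0,-0.17,0.0]],
])

```text
time: 18.5
tcp_pos: [0.4696, -0.0472, 0.2422]
eef_rot: [0.702, 0.084, 0.702, -0.084]
ft_force: [0.5, -0.2, -0.3]
gripper_width: -0.0001
```

Run:
```python
from h import *
p,_,s=cur();print(tod(p),p[2],s["ft_force"])
im=imaging.camera("scene"); cv2.imwrite("pics/s16.png",cv2.resize(im[175:295,200:310,::-1],None,fx=5,fy=5,interpolation=cv2.INTER_CUBIC));cv2.imwrite("pics/s16f.png",im[:,:,::-1])
im=imaging.camera("top"); cv2.imwrite("pics/t16.png",cv2.resize(im[130:315,230:430,::-1],None,fx=3.2,fy=3.2,interpolation=cv2.INTER_CUBIC))
im=imaging.camera("wrist"); cv2.imwrite("pics/w16.png",im[:,:,::-1])
```

```text
[-0.17295085  0.00037147] 0.24221627941919482 [ 0.5049681  -0.21546137 -0.2800309 ]
```

View pics/s16.png

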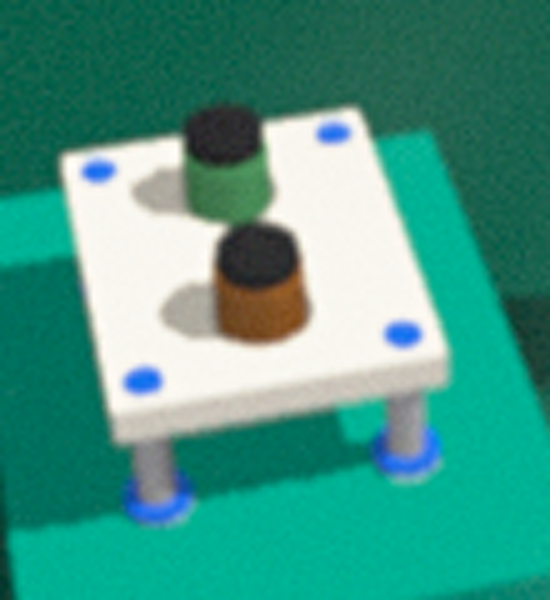

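View pics/t16.png

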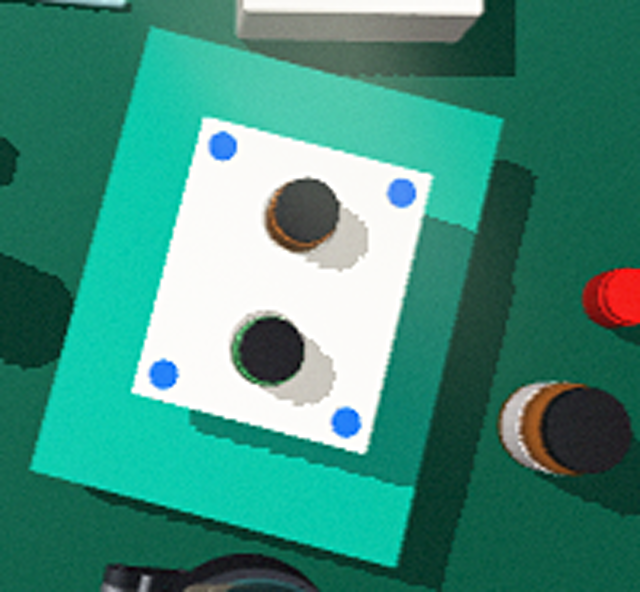

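View pics/s16f.png

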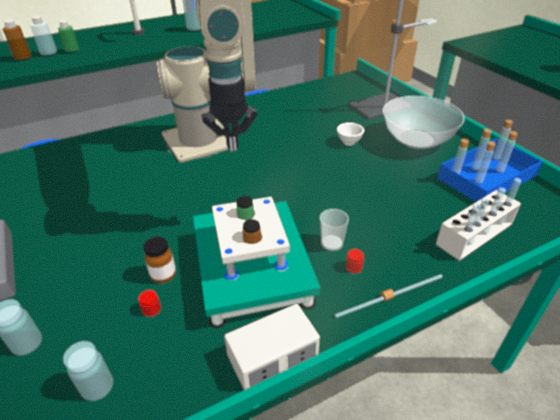

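View pics/w16.png

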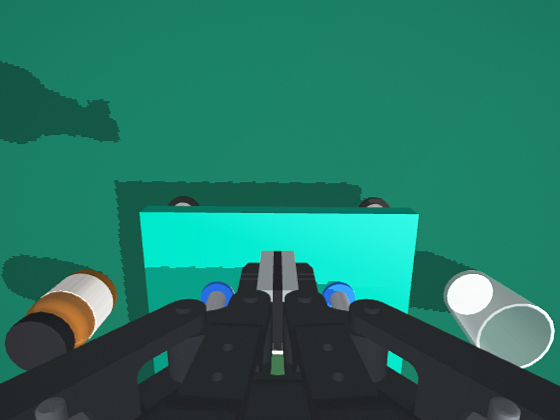

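Run:
```python
from h import *
S=("scene",uncrop([(403,334),(143,380),(333,133),(98,171)],5,(200,175)),[0,1,2,3])
T=("top",uncrop([(223,146),(401,192),(163,374),(347,422)],3.2,(230,130)),[0,1,2,3])
tier6([S,T])
print(robot.hand_in())
```

```text
xyz mm [-0.3  0.7 72.4] yaw,pitch,roll [-0.0023  0.0005  0.0014] corner h mm [72.4 72.3 72.5 72.4] rms px 0.2
the job is handed in; nothing more can be done
None
```

I slid the upper tier across with the open fingers against its -x and +y edges until the four posts dropped into their sockets. I then pressed it home between the jars with the fingers closed, drew the arm back clear, and handed in at about 18.7 s.

**Last checks, from the cameras and force reading:**
- **Height and tilt:** the final two-camera fit puts the four corners 72.3 to 72.5 mm above the lower deck (72 mm is flush), with tilt under 2 mrad.
- **Bottomed out:** a second press of about 28 N at the centre stopped at the same height as the first, so the tier is on its stop.
- **Jars and bystanders:** both jars stand in their wells. The beaker, brown bottle and red jars show no movement.

**Things that were off or disagreed:**
- **Uneven press:** the first press went down front-first, by roughly 0.025 rad, because the fingertip crept forward. I levelled it by pressing slightly to the rear.
- **Camera disagreement:** before the final press, the scene camera alone read 73.4 mm, while the fit of both cameras read 72.5 mm. I put that down to calibration error, and relied on the unchanged stop height under the second press.
- **Rear collars:** I judged these by height only, because no camera saw them clearly.

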